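# Unlock the reading magnifier and swing it over the ampoules

### The arm

A 6-joint arm with a two-finger parallel gripper is mounted at the origin on the work surface. World frame = base frame: x ahead of the robot, y to its left, z up, the work surface at z = 0. Lengths are in mm, angles in degrees, forces in N, time in s.
With the tool pointing down it reaches from about 350 to 850 mm from the base axis. Payload 8.1 kg.
Tool frame: the origin (TCP) lies midway between the tips of the shut fingers; the grasp point (between the pads) lies 19 mm behind it; z points along the fingers, y is the line along which they close (so a half turn about z gives the same grasp; the last joint's range is limited). The gripper opens to 85 mm and grips with 20 to 120 N. Pads are 22 mm wide; open, the fingers measure 114 mm over their backs; the gripper's body (76 mm by 85 mm) begins 54 mm behind the grasp point. The pads swing forward as they close: fully open they stand 13 mm farther back than shut.
Start: joints at [62.372, 7.471, 85.268, -0, 87.261, -4.893], TCP at [231.861, 553.395, 231.292] pointing down, gripper open.
Joint ranges: [-169.43, 169.43], [-51.17, 129.36], [1.28, 143.12], [-76.62, 256.62], [0, 156.53], [-152.29, 152.29]. Speed limits (degrees/s): [136.94, 136.94, 159.86, 180, 180, 180].

### API

Orientations are given as [roll, pitch, yaw] about the fixed x, y, z axes, in that order (R = Rz(yaw) Ry(pitch) Rx(roll)).
In Python, from bench import r gives the robot as it stands.
- The arm moves only by the tool send_rows, never from a script. Its argument "increments" is a list of rows, each a list of 6 numbers: the shift along the tool's x, y, z in mm, then the turn, a rotation vector about the tool's x, y, z in rad. A call has 1 to 5 rows; each row shifts and turns the commanded pose from where the row before left it, along the tool's axes as they then stand; what a row does not reach is not made up. A row lasts 1/8 s, in which the tool goes at most 62.5 mm and 10.7 degrees, less where a joint would pass 70% of its speed; a pose out of reach is approached as far as the arm can. A call is refused whole if a number of a shift passes 62.5 or a number of a turn 0.188, either way. A call with a gripper value outside its range is refused whole. "grip" is the closure, from -1 (fully open) to 1 (shut), set as the call begins (left out, the last holds). The fingers move at their own pace and stop on an object; "grip_force" is the grip in N (left out, the last holds). Time passes only in rows, so rows that do not move let the fingers close. It gives the time, the measured TCP pose, the force, the opening and the grip force at its end, in the units of the state.
- r.sense(): the state, without advancing time (a new reading comes with each control period).
- r.snapshot(name): name is "scene" or "top" or "wrist"; returns a dict with "img" (384x512x3 uint8, blue, green, red), "z_map" (384x512 float32, mm along the optical axis (not along the pixel's ray), 0 where there is no reading), "fx", "fy", "cx", "cy" (pixels), "view" (4x4, takes a point from world to camera coordinates). Camera axes: x right, y down, z forward; pixel columns grow to the right and rows downward; lengths in mm; the calibration is good to about 2 mm. A picture is of the moment at which its call begins.
- r.hand_in(): hands the job in; it is judged then, once.
The state is a dict: "time": time; "joint_pos": joint angles; "qd": joint speeds; "joint_efforts": joint torques, N m; "tool_pos": TCP position; "tcp_rot": TCP orientation; "ft_force": force on the tool from outside, world axes, zero at the start; "wrist_torque": the same for the moment, N m; "finger_gap": finger opening in mm; "grip_force": force on a finger pad.
Only numpy, scipy, OpenCV 4.12 (cv2) and the standard library are available. Lean on these libraries where they do the work, as an engineer would, in place of code of your own. Each camera call takes 0.05 s, during which the arm holds its last target. There are 200 camera calls.

### The job

The reading magnifier on the desk is locked out to the side. Roll the knurled locking ring on top of its column loose by two full turns, counter-clockwise seen from above, with a fingertip on the rim, then push the magnifier round with a fingertip until its lens stands over the middle of the open carton of ampoules, and leave it there. Do not grip the ring or the magnifier between the fingers, and leave the carton and everything else on the desk where it stands.

Things in the scene. Friction and masses are not known exactly. Their poses are not given: they have to be found in the camera images.
- stand: the magnifier's stand, fixed: grey round base 150 mm across and 16 mm high, column 28 mm thick. Origin at the centre of the base's underside, on the desk. Its z is the column's axis, which is also the axis of the locking ring and of the swing joint; x points along the magnifier's arm as it stands locked. A fixed 16 mm stud comes up through the ring to a round end 196 mm above the desk.
- ring_top (a point): centre of the locking ring's top face. The ring: 65 mm across its knurl (32 upright ridges 2.4 mm proud), 24 mm high, aluminium, dark on top with a red radial index line (this point's x). It starts 155 to 179 mm above the desk and climbs 3 mm per turn. A 52 mm plate under it climbs too; magnifier and hub stay below 150 mm and only the stud is higher, so a fingertip can go all round the rim.
- ring (a joint): turn of the locking ring in rad: 0 tight, as it starts; grows counter-clockwise seen from above, 12.57 after two full turns (18.85 ends the thread). It drags evenly with 0.06 N m (2 N at the rim) and stays where it is left.
- magnifier (a joint): swing of the magnifier's arm about the column in rad: 0 locked, as it starts; grows clockwise seen from above, up to 2.2. Face teeth block it (play about 0.03 rad) until the ring has been loosened about 1.7 turns; then it swings against an even drag of 0.12 N m (under 1 N at the lens) and stays where it is left.
- lens_center (a point): centre of the lens, half-way up its housing, 134 mm above the desk and 160 mm from the column's axis. The housing is a round-edged white rim 130 mm across and 20 mm high, filled by the clear lens; an aluminium bar 22 mm wide and 10 mm high joins it to the hub under the locking ring. x points outward along the bar.
- carton_center (a point): centre of the open carton of glass ampoules, at the height of its rim, 26 mm above the desk. A loose white box, 110 mm (its x) by 80 mm (its y). It stands under the circle that the lens centre runs on when the arm swings clockwise, to within 8 mm.
- vial_pink_mid (a point): half-way up a loose glass test vial with a pink label, standing, 18 mm thick and 53 mm high
- vial_lime_mid (a point): half-way up a loose glass test vial with a lime label, standing, 18 mm thick and 53 mm high
- bottle_mid (a point): half-way up a loose amber bottle, standing, 36 mm thick and 85 mm high
- jar_mid (a point): half-way up a loose white cream jar, 50 mm thick and 48 mm high
- mug_mid (a point): half-way up a loose blue mug, 76 mm across without its handle and 85 mm high
- amethyst_mid (a point): middle of a loose lump of amethyst, about 100 by 70 by 33 mm

How it is judged (in metres and radians):
On the way, in this order (a step that is already met when the one before it is completed fails the run):
1. the locking ring is loosened by two full turns (a quarter turn less will do), the magnifier still standing where it was (value of joint ring above 11 rad and value of joint magnifier below 0.15 rad), for 0.1 s.
2. the lens stands over the middle of the carton (horizontal distance between lens_center and carton_center below 0.025 m), for 0.1 s.
At the end, for the whole second after the job is handed in: the locking ring stands two full turns loose, within a quarter turn (11.0 to 14.14 rad); the lens centre is within 25 mm, seen from above, of the carton's centre; ring and magnifier are at rest (value of joint ring between 11 and 14.14 rad and horizontal distance between lens_center and carton_center below 0.025 m and velocity of joint magnifier between -0.03 and 0.03 rad/s and velocity of joint ring between -0.05 and 0.05 rad/s); the robot touches nothing.
It fails at once if the locking ring is gripped across (the grasp point between the fingers is over its axis and down at the ring) (horizontal distance between the grasp point and ring_top below 0.018 m and z of the grasp point in the frame of ring_top below 0.016 m).
It fails at once if the magnifier's bar is gripped (the grasp point is inside it) (x of the grasp point in the frame of lens_center between -0.135 and -0.055 m and y of the grasp point in the frame of lens_center between -0.01 and 0.01 m and z of the grasp point in the frame of lens_center between -0.02 and 0.014 m).
It fails at once if the magnifier's housing is gripped (the grasp point is inside it) (horizontal distance between the grasp point and lens_center below 0.058 m and z of the grasp point in the frame of lens_center between -0.02 and 0.012 m).
It fails at once if the carton is moved more than 12 mm (distance of carton_center from where it was at the start of the episode above 0.012 m).
It fails at once if a bystander is moved more than 12 mm or tipped (distance of any of vial_pink_mid, vial_lime_mid, bottle_mid, jar_mid, mug_mid, amethyst_mid from where it was at the start of the episode above 0.012 m).
It also fails if it takes over 64 s, if anything falls off the work surface, if the arm or the gripper's body presses on something with over 40 N, if the wrist force passes 120 N, or if a joint passes its speed limit or range.

## Working session

There is one attempt and no reset: what is moved stays moved. The work goes in short steps, Python scripts to look and compute and a tool call to move; the robot and the scene stay as the last step left them, time stands still between calls to the robot, and variables do not carry over. Pictures are saved under pics/ and viewed, at most 10 in all, crops included, and the job is handed in when it is done.

Besides the shell and the picture viewer there is one more tool, called by a JSON object that holds its "api" and its "payload", one argument or row to a line. send_rows: Moves the arm, as the interface text tells. Its arguments: {"type":"object","properties":{"increments":{"type":"array"},"grip":{"type":"number"},"grip_force":{"type":"number"}},"required":["increments"]}

```bash
ls; mkdir -p pics; python3 - <<'E'
from bench import r
import cv2,numpy as np,pickle
s=r.sense();print(s)
d={}
for n in("scene","top"):
    a=r.snapshot(n);d[n]=a;cv2.imwrite(f"pics/{n}0.png",a["img"]);print(n,a["fx"],a["cx"],a["cy"],a["view"].round(3).tolist())
pickle.dump(d,open("d0.pkl","wb"))
E
```

```text
pics
{'time': 0.0, 'joint_pos': array([ 6.23714416e+01,  7.51519525e+00,  8.53302047e+01,  1.46553617e-03,
        8.72618833e+01, -4.89398528e+00]), 'qd': array([ 0.05869308,  0.0357174 ,  0.05206272, -0.01166319, -0.01844028,
       -0.03030909]), 'joint_efforts': array([-1.80516148e-03, -5.69405973e+01, -5.00557387e+01, -2.90389371e-04,
        1.49467302e-02, -2.00429395e-05]), 'tool_pos': array([231.59776147, 552.89570151, 230.2346612 ]), 'tcp_rot': array([-1.79893233e+02, -1.06109690e-02,  1.57265346e+02]), 'ft_force': array([-0.19216575, -0.11235021,  0.12153903]), 'wrist_torque': array([0.00306685, 0.05620084, 0.04929871]), 'grip_force': 0.0, 'finger_gap': 85.41122391259181}
scene 409.3961192209417 251.27904198872037 188.1761637159907 [[-0.713, 0.701, 0.001, 431.05], [0.411, 0.42, -0.809, -116.283], [-0.567, -0.577, -0.588, 1325.933], [0.0, 0.0, 0.0, 1.0]]
top 439.7512880157606 248.69325888765007 196.65895265128913 [[0.009, -1.0, -0.015, -31.537], [-0.986, -0.007, -0.166, 565.311], [0.166, 0.016, -0.986, 1358.597], [0.0, 0.0, 0.0, 1.0]]
```

View pics/top0.png

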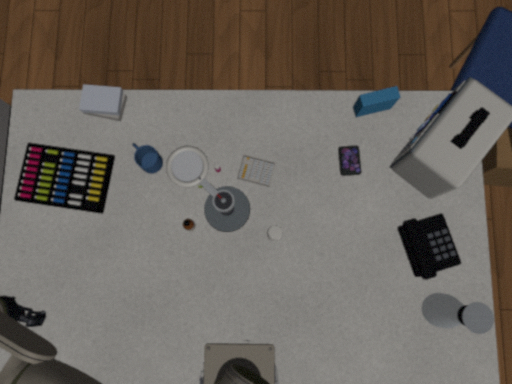

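View pics/scene0.png

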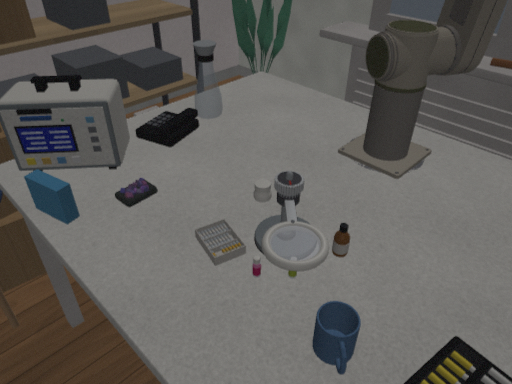

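The top view shows the ring at about (223,201), the lens at (188,166) and the carton at (256,170). The vials are near (217,168) and (200,184), the bottle at (188,224) and the jar at (274,233). The scene view agrees, with the ring at (289,181) and the carton at (220,241).

```bash
cat > h.py <<'E'
import numpy as np,cv2
def ray(a,u,v,z):
    V=a["view"];R=V[:3,:3];t=V[:3,3];o=-R.T@t
    d=R.T@np.array([(u-a["cx"])/a["fx"],(v-a["cy"])/a["fy"],1.])
    return (o+d*(z-o[2])/d[2])
def proj(a,p):
    c=a["view"][:3,:3]@np.asarray(p,float)+a["view"][:3,3]
    return a["fx"]*c[0]/c[2]+a["cx"],a["fy"]*c[1]/c[2]+a["cy"]
def cloud(a):
    z=a["z_map"];v,u=np.mgrid[:384,:512]
    c=np.stack([(u-a["cx"])/a["fx"]*z,(v-a["cy"])/a["fy"]*z,z],-1)
    V=a["view"];P=(c-V[:3,3])@V[:3,:3];P[z==0]=np.nan;return P
E
python3 - <<'E'
import pickle;from h import *
d=pickle.load(open("d0.pkl","rb"))
for n,box in(("top",(165,140,290,245)),("scene",(190,160,360,290))):
    a=d[n];P=cloud(a);m=np.zeros((384,512),bool);m[box[1]:box[3],box[0]:box[2]]=1
    for nm,lo,hi in(("ringtop",174,183),("stud",190,200),("lens",138,150),("carton",18,30),("mid",40,60),("bott",70,92),("base",12,19)):
        k=(m&(P[...,2]>lo)&(P[...,2]<hi)).astype(np.uint8)
        nn,l,st,c=cv2.connectedComponentsWithStats(k)
        for i in range(1,nn):
            if st[i,4]>=6:
                q=P[l==i];print(n,nm,st[i,4],"px",c[i].round(),"min",q.min(0).round(),"max",q.max(0).round(),"med",np.median(q,0).round(1))
a=d["top"]
big=cv2.resize(a["img"][135:245,165:295],None,fx=6,fy=5,interpolation=cv2.INTER_CUBIC)
cv2.imwrite("pics/c0.png",big[:, :780])
E
```

```text
top ringtop 305 px [223. 200.] min [501.  13. 174.] max [563.  77. 183.] med [533.2  44.6 179.3]
top stud 22 px [222. 199.] min [525.  39. 191.] max [539.  53. 196.] med [533.1  46.8 194.1]
top lens 1275 px [188. 167.] min [554.  70. 138.] max [705. 224. 150.] med [639.4 157.  141.4]
top carton 51 px [254. 158.] min [682. -89.  18.] max [713.  -3.  29.] med [700.  -36.1  22.4]
top carton 6 px [240. 162.] min [675.  -0.  23.] max [691.   3.  27.] med [683.2   1.5  24. ]
top carton 26 px [257. 163.] min [673. -73.  18.] max [689. -36.  24.] med [682.1 -52.8  19.7]
top carton 13 px [272. 163.] min [ 676. -109.   18.] max [689. -92.  29.] med [ 684.6 -102.3   23.9]
top carton 6 px [249. 165.] min [673. -33.  19.] max [676. -20.  26.] med [675.7 -28.1  20.5]
top carton 20 px [268. 168.] min [656. -99.  18.] max [677. -79.  25.] med [666.6 -89.1  20.3]
top carton 66 px [243. 173.] min [626. -24.  18.] max [673.  12.  29.] med [648.2  -7.   21.2]
top carton 13 px [253. 171.] min [646. -50.  18.] max [665. -33.  23.] med [655.8 -39.8  19.5]
top carton 11 px [254. 175.] min [636. -50.  18.] m
[... 4133 characters left out ...]
19.] med [549.4  -4.9  15.3]
scene base 37 px [301. 220.] min [460.  24.  12.] max [476.  58.  18.] med [466.1  39.8  15. ]
scene base 710 px [219. 238.] min [ 611. -109.   12.] max [704.   2.  19.] med [658.1 -54.9  16.7]
scene base 31 px [202. 243.] min [ 685. -112.   12.] max [706. -34.  19.] med [698.1 -69.3  16. ]
scene base 34 px [339. 252.] min [477. 151.  12.] max [498. 184.  19.] med [492.6 173.6  16. ]
scene base 74 px [228. 255.] min [638. -29.  12.] max [714.  14.  19.] med [681.5   3.1  15.6]
scene base 20 px [257. 272.] min [662.  76.  13.] max [675.  89.  19.] med [671.7  85.1  16.4]
scene base 18 px [292. 274.] min [609. 133.  12.] max [622. 145.  18.] med [618.7 141.   14.4]
```

View pics/c0.png

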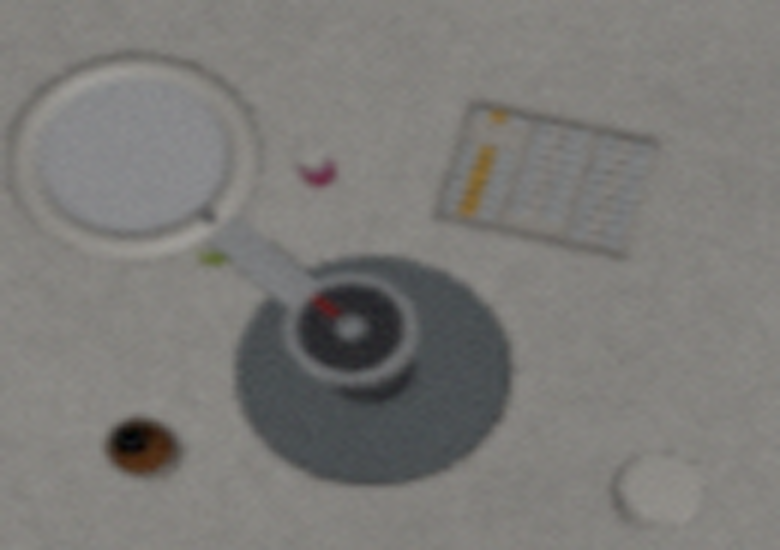

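{"api": "send_rows", "payload": {
  "increments": [
    [0,0,0,0,0,-0.132],
    [0,0,0,0,0,-0.132],
    [0,0,0,0,0,-0.132],
    [-30,-43,0,0,0,0],
    [-30,-43,0,0,0,0]
  ],
  "grip": 1
}}

```text
time: 0.72
tool_pos: [291.8, 466.3, 230.5]
tcp_rot: [-179.9, -0.0, -179.9]
ft_force: [0.6, -0.1, 1.3]
finger_gap: 0.1
grip_force: 0.0
```

{"api": "send_rows", "payload": {
  "increments": [
    [-30,-43,0,0,0,0],
    [-30,-43,0,0,0,0],
    [-30,-43,0,0,0,0],
    [-30,-43,0,0,0,0],
    [-30,-43,0,0,0,0]
  ]
}}

```text
time: 1.35
tool_pos: [442.1, 250.6, 231.0]
tcp_rot: [-180.0, -0.0, 180.0]
ft_force: [0.9, -0.5, 0.3]
finger_gap: 0.1
grip_force: 0.0
```

{"api": "send_rows", "payload": {
  "increments": [
    [-30,-43,0,0,0,0],
    [-30,-43,0,0,0,0],
    [-30,-43,0,0,0,0],
    [0,0,0,0,0,0],
    [0,0,0,0,0,0]
  ]
}}

```text
time: 1.98
tool_pos: [531.1, 123.2, 230.8]
tcp_rot: [180.0, -0.1, 179.9]
ft_force: [0.5, 0.5, 0.4]
finger_gap: 0.3
grip_force: 0.0
```

```bash
python3 - <<'E'
from bench import r
import cv2,pickle;from h import *
s=r.sense();print(s['time'],s['tool_pos'].round(1),s['tcp_rot'].round(2),s['ft_force'].round(1),s['joint_pos'].round(1))
a=r.snapshot("wrist");cv2.imwrite("pics/w1.png",a["img"])
print(proj(a,(534,46,179)),proj(a,s['tool_pos']))
P=cloud(a);z=P[...,2]
for nm,lo,hi in(("ringtop",176,182),("fing",s['tool_pos'][2]-6,s['tool_pos'][2]+10),("fing2",s['tool_pos'][2]+10,s['tool_pos'][2]+30)):
    k=((z>lo)&(z<hi)).astype(np.uint8);nn,l,st,c=cv2.connectedComponentsWithStats(k)
    for i in range(1,nn):
        if st[i,4]>40:q=P[l==i];print(nm,st[i,4],c[i].round(),q.min(0).round(),q.max(0).round())
t=pickle.load(open("d0.pkl","rb"))["top"]
C=[ray(t,165+x/6,135+y/5,26) for x,y in((475,102),(655,140),(625,255),(437,215))]
print(np.round(C,1),np.mean(C,0).round(1), [ray(t,165+x/6,135+y/5,179).round(1) for x,y in((352,325),)])
E
```

```text
1.975 [531.1 123.2 230.8] [ 1.7998e+02 -7.0000e-02  1.7991e+02] [0.5 0.5 0.4] [  7.7  -0.9  94.    0.   87.  -82.3]
(np.float64(126.34464184266768), np.float64(214.39261112648714)) (np.float64(251.3838858221964), np.float64(250.1316847867333))
ringtop 7096 [129. 208.] [500.  15. 176.] [565.  80. 182.]
fing 159 [254. 234.] [519. 118. 234.] [520. 131. 241.]
fing 44 [232. 244.] [523. 112. 235.] [525. 117. 241.]
fing 49 [276. 244.] [523. 131. 236.] [524. 137. 241.]
fing2 1600 [254. 254.] [519. 111. 241.] [525. 138. 261.]
[[ 707.   -10.3   26. ]
 [ 681.8 -109.2   26. ]
 [ 604.8  -92.9   26. ]
 [ 630.7    9.6   26. ]] [656.1 -50.7  26. ] [array([533. ,  43.2, 179. ])]
```

View pics/w1.png

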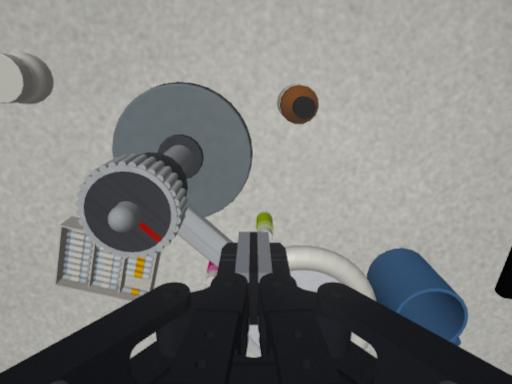

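The wrist view shows the ring at about (133,208), clear of everything, with the carton behind it at (108,262) and the shut fingertips near (254,240). The depth readings put the ring's axis at about (533,47), and the tip section is about 23 x 26 mm.

{"api": "send_rows", "payload": {
  "increments": [
    [-2,0,33,0,0,0],
    [0,0,33,0,0,0],
    [0,-24,0,0,0,0],
    [0,0,0,0,0,0]
  ]
}}

```text
time: 2.52
tool_pos: [532.6, 99.6, 164.8]
tcp_rot: [-180.0, -0.1, 180.0]
ft_force: [1.1, 0.4, 0.1]
finger_gap: -0.1
grip_force: 0.0
```

{"api": "send_rows", "payload": {
  "increments": [
    [0,-4,0,0,0,0],
    [0,0,0,0,0,0]
  ]
}}

```text
time: 2.78
tool_pos: [533.7, 95.8, 165.9]
tcp_rot: [180.0, 0.1, 180.0]
ft_force: [-0.4, 0.3, 0.6]
finger_gap: -0.2
grip_force: 0.0
```

{"api": "send_rows", "payload": {
  "increments": [
    [0,-2,0,0,0,0],
    [0,0,0,0,0,0]
  ]
}}

```text
time: 3.02
tool_pos: [533.5, 93.2, 165.4]
tcp_rot: [180.0, 0.0, 180.0]
ft_force: [0.0, 0.1, -1.4]
finger_gap: 0.2
grip_force: 0.0
```

{"api": "send_rows", "payload": {
  "increments": [
    [0,-2,0,0,0,0],
    [0,0,0,0,0,0]
  ]
}}

```text
time: 3.28
tool_pos: [533.5, 91.4, 165.4]
tcp_rot: [180.0, 0.0, 180.0]
ft_force: [-0.4, 2.0, 0.3]
finger_gap: 0.3
grip_force: 1.1
```

{"api": "send_rows", "payload": {
  "increments": [
    [0,-1,0,0,0,0],
    [0,0,0,0,0,0]
  ]
}}

```text
time: 3.52
tool_pos: [533.5, 91.0, 165.4]
tcp_rot: [179.9, 0.0, 180.0]
ft_force: [0.2, 6.3, 0.7]
finger_gap: -0.1
grip_force: 2.8
```

{"api": "send_rows", "payload": {
  "increments": [
    [0,-1,0,0,0,0],
    [0,0,0,0,0,0]
  ]
}}

```text
time: 3.78
tool_pos: [533.5, 90.6, 165.5]
tcp_rot: [179.9, 0.0, 180.0]
ft_force: [0.2, 10.0, 0.6]
finger_gap: 0.1
grip_force: 4.3
```

{"api": "send_rows", "payload": {
  "increments": [
    [8.6,-1.9,0,0,0,0],
    [8.3,-2.7,0,0,0,0],
    [7.5,-4.3,0,0,0,0],
    [6.5,-5.8,0,0,0,0],
    [5.1,-7.0,0,0,0,0]
  ]
}}

```text
time: 4.4
tool_pos: [496.4, 68.3, 165.2]
tcp_rot: [179.9, -0.1, -180.0]
ft_force: [-3.1, 4.4, 0.7]
finger_gap: 0.1
grip_force: 1.9
```

```bash
cat > ri.py <<'E'
from bench import r
import sys;from h import *
def ringang(zt=179,save=None):
    out=[]
    for n in("top","scene","wrist"):
        a=r.snapshot(n);b=a["img"].astype(int)
        if save and n=="wrist":cv2.imwrite(save,a["img"])
        k=(b[...,2]>100)&(b[...,2]>2*b[...,1])&(b[...,2]>2*b[...,0])
        if n!="wrist":k=(b[...,2]-np.maximum(b[...,1],b[...,0])>40)
        v,u=np.nonzero(k);p=np.array([ray(a,x,y,zt)[:2] for x,y in zip(u,v)]).reshape(-1,2)
        q=p[np.hypot(*(p-[533,47]).T)<30]
        if len(q):
            m=q.mean(0)-[533,47];out.append((n,len(q),float(np.degrees(np.arctan2(m[1],m[0])).round(1)),float(np.hypot(*m).round(1))))
    s=r.sense();print(out,s['time'],s['tool_pos'].round(1),s['ft_force'].round(1))
ringang(float(sys.argv[1]),*sys.argv[2:])
E
python3 ri.py 179; python3 - <<'E'
import pickle;from h import *
t=pickle.load(open("d0.pkl","rb"))
for n in("top","scene"):
    a=t[n];b=a["img"].astype(int);k=(b[...,2]-np.maximum(b[...,1],b[...,0])>40);v,u=np.nonzero(k)
    p=np.array([ray(a,x,y,179)[:2] for x,y in zip(u,v)]);q=p[np.hypot(*(p-[533,47]).T)<30];
    if len(q):m=q.mean(0)-[533,47];print(n,len(q),np.degrees(np.arctan2(m[1],m[0])))
E
```

```text
[('scene', 6, 136.5, 16.7)] 4.55 [496.1  67.6 165.1] [-7.6  2.9  4.3]
top 3 40.48338255813599
scene 7 39.19825734800969
```

{"api": "send_rows", "payload": {
  "increments": [
    [3.5,-7.9,0,0,0,0],
    [1.8,-8.5,0,0,0,0],
    [0,-8.7,0,0,0,0],
    [-1.8,-8.5,0,0,0,0],
    [-3.5,-7.9,0,0,0,0]
  ]
}}

```text
time: 5.18
tool_pos: [495.2, 24.9, 165.1]
tcp_rot: [-179.9, -0.3, 179.9]
ft_force: [-10.7, -3.3, 8.6]
finger_gap: -0.2
grip_force: 5.5
```

{"api": "send_rows", "payload": {
  "increments": [
    [-5.1,-7.0,0,0,0,0],
    [-6.5,-5.8,0,0,0,0],
    [-7.5,-4.3,0,0,0,0],
    [-8.3,-2.7,0,0,0,0],
    [-8.6,-0.9,0,0,0,0]
  ]
}}

```text
time: 5.8
tool_pos: [533.3, 1.5, 165.7]
tcp_rot: [-179.7, -0.0, 179.8]
ft_force: [-3.1, -13.6, 2.8]
finger_gap: -0.1
grip_force: 6.7
```

```bash
python3 ri.py 180
```

```text
[('scene', 8, -67.1, 20.7), ('wrist', 210, -57.2, 16.9)] 5.95 [534.1   1.6 165.8] [  0.9 -15.2   0.8]
```

{"api": "send_rows", "payload": {
  "increments": [
    [-8.6,0.9,0,0,0,0],
    [-8.3,2.7,0,0,0,0],
    [-7.5,4.3,0,0,0,0],
    [-6.5,5.8,0,0,0,0],
    [-5.1,7.0,0,0,0,0]
  ]
}}

```text
time: 6.58
tool_pos: [570.7, 24.2, 165.9]
tcp_rot: [-179.9, 0.1, 179.9]
ft_force: [0.6, -2.7, -0.2]
finger_gap: -0.1
grip_force: 1.3
```

{"api": "send_rows", "payload": {
  "increments": [
    [-3.5,7.9,0,0,0,0],
    [-1.8,8.5,0,0,0,0],
    [0,8.7,0,0,0,0],
    [1.8,8.5,0,0,0,0],
    [3.5,7.9,0,0,0,0]
  ]
}}

```text
time: 7.2
tool_pos: [571.4, 67.5, 166.5]
tcp_rot: [-180.0, 0.3, 179.9]
ft_force: [6.5, 0.9, 1.7]
finger_gap: 0.1
grip_force: 2.9
```

```bash
python3 ri.py 182
```

```text
[('top', 6, 99.2, 15.9), ('wrist', 450, 101.8, 17.8)] 7.35 [570.9  68.2 166.4] [5.7 4.5 1.1]
```

{"api": "send_rows", "payload": {
  "increments": [
    [5.1,7.0,0,0,0,0],
    [6.5,5.8,0,0,0,0],
    [7.5,4.3,0,0,0,0],
    [8.3,2.7,0,0,0,0],
    [8.6,0.9,0,0,0,0]
  ]
}}

```text
time: 7.98
tool_pos: [534.8, 90.8, 166.9]
tcp_rot: [179.8, 0.2, -180.0]
ft_force: [3.0, 12.2, 4.5]
finger_gap: 0.1
grip_force: 6.0
```

```bash
python3 ri.py 183
```

```text
[('scene', 4, -167.2, 18.8), ('wrist', 395, -173.2, 17.9)] 8.125 [534.   90.8 166.8] [-1.  12.4  6.7]
```

{"api": "send_rows", "payload": {
  "increments": [
    [8.6,-0.9,0,0,0,0],
    [8.3,-2.7,0,0,0,0],
    [7.5,-4.3,0,0,0,0],
    [6.5,-5.8,0,0,0,0],
    [5.1,-7.0,0,0,0,0]
  ]
}}

```text
time: 8.75
tool_pos: [496.5, 69.1, 165.8]
tcp_rot: [179.9, -0.1, -180.0]
ft_force: [-3.6, 5.1, 3.5]
finger_gap: 0.2
grip_force: 3.3
```

{"api": "send_rows", "payload": {
  "increments": [
    [3.5,-7.9,0,0,0,0],
    [1.8,-8.5,0,0,0,0],
    [0,-8.7,0,0,0,0],
    [-1.8,-8.5,0,0,0,0]
  ]
}}

```text
time: 9.25
tool_pos: [491.5, 33.8, 165.1]
tcp_rot: [-180.0, -0.3, 180.0]
ft_force: [-13.7, -0.6, 10.5]
finger_gap: 0.2
grip_force: 6.9
```

```bash
python3 ri.py 184
```

```text
[('scene', 8, -37.1, 17.5)] 9.4 [491.8  32.8 165.2] [-12.9  -3.4   8.9]
```

{"api": "send_rows", "payload": {
  "increments": [
    [-3.5,-7.9,0,0,0,0],
    [-5.1,-7.0,0,0,0,0],
    [-6.5,-5.8,0,0,0,0],
    [-7.5,-4.3,0,0,0,0]
  ]
}}

```text
time: 9.9
tool_pos: [514.4, 5.5, 165.3]
tcp_rot: [-179.7, -0.3, 179.9]
ft_force: [-12.0, -17.3, 7.8]
finger_gap: -0.3
grip_force: 8.3
```

```bash
python3 ri.py 185 pics/w2.png
```

```text
[('scene', 6, 36.4, 16.8)] 10.05 [515.4   5.  165.5] [ -8.6 -16.7   6.4]
```

View pics/w2.png

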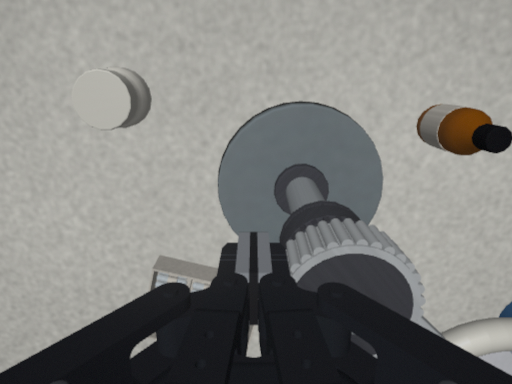

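The wrist view shows the lens still at its locked place (lower right) and the fingertip on the rim. The index line reads 36° plus two turns, so the ring is about two turns loose. Next I back off and go over to the far side of the lens.

{"api": "send_rows", "payload": {
  "increments": [
    [12,-30,0,0,0,0],
    [0,0,-35,0,0,0],
    [0,0,-35,0,0,0],
    [-13,45,0,0,0,0],
    [-13,45,0,0,0,0]
  ]
}}

```text
time: 10.68
tool_pos: [531.2, 69.2, 236.2]
tcp_rot: [-180.0, 0.1, 179.8]
ft_force: [0.9, -1.4, -0.6]
finger_gap: 0.2
grip_force: 0.0
```

{"api": "send_rows", "payload": {
  "increments": [
    [-13,45,0,0,0,0],
    [-13,45,0,0,0,0],
    [-13,45,0,0,0,0],
    [-13,45,0,0,0,0],
    [0,0,0,0,0,0]
  ]
}}

```text
time: 11.3
tool_pos: [582.5, 251.6, 234.3]
tcp_rot: [-180.0, -0.1, -179.9]
ft_force: [-0.6, -1.8, 0.5]
finger_gap: -0.2
grip_force: 0.0
```

```bash
python3 - <<'E'
from bench import r
from h import *
s=r.sense();print(s['time'],s['tool_pos'].round(1),s['ft_force'].round(1))
a=r.snapshot("top");cv2.imwrite("pics/t3.png",cv2.resize(a["img"][135:245,125:295],None,fx=4.7,fy=4.7))
P=cloud(a);k=((P[...,2]>136)&(P[...,2]<150));k[:,:165]=0;k[:140]=0;k[:,250:]=0;k[230:]=0
q=P[k];q=q[np.hypot(*(q[:,:2]-[533,47]).T)>95];print(len(q),q.min(0),q.max(0))
b=a["img"].astype(int);k=(b[...,2]-np.maximum(b[...,1],b[...,0])>30);v,u=np.nonzero(k)
p=np.array([ray(a,x,y,185)[:2] for x,y in zip(u,v)]);q=p[np.hypot(*(p-[533,47]).T)<30]
if len(q):m=q.mean(0)-[533,47];print(len(q),m,np.degrees(np.arctan2(m[1],m[0])))
E
```

```text
11.3 [582.5 251.6 234.3] [-0.6 -1.8  0.5]
1340 [580.50472322  95.57872784 136.03965966] [705.58074859 224.09814394 149.23675106]
9 [12.6010784   8.52251951] 34.07176899704633
```

View pics/t3.png

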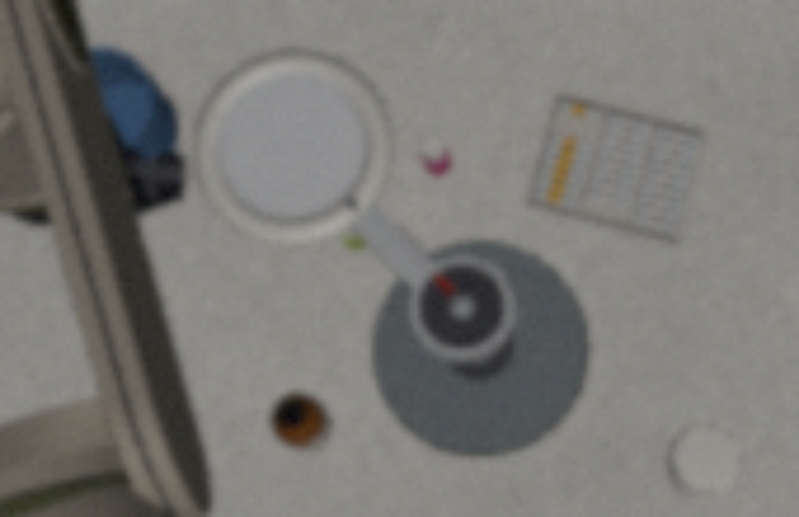

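The picture shows the magnifier still at its locked place, the ring's index back where it started (about 37°), and the carton and the other visible objects undisturbed. Now I go down beside the housing.

{"api": "send_rows", "payload": {
  "increments": [
    [0,0,54,0,0,0],
    [0,0,54,0,0,0],
    [0,-26,0,0,0,0],
    [-6,-9,0,0,0,0],
    [0,0,0,0,0,0]
  ]
}}

```text
time: 11.98
tool_pos: [590.1, 212.8, 128.7]
tcp_rot: [180.0, 0.1, 179.8]
ft_force: [0.3, -0.5, -0.1]
finger_gap: -0.1
grip_force: 0.0
```

{"api": "send_rows", "payload": {
  "increments": [
    [-17.4,-6.7,0,0,0,0],
    [-16.6,-8.4,0,0,0,0],
    [-15.6,-10.1,0,0,0,0]
  ]
}}

```text
time: 12.35
tool_pos: [639.4, 189.2, 128.8]
tcp_rot: [180.0, 0.1, 180.0]
ft_force: [-0.9, 0.1, 0.2]
finger_gap: 0.1
grip_force: 0.4
```

```bash
cat > lens.py <<'E'
from bench import r
from h import *
import sys
s=r.sense();print(s['time'],s['tool_pos'].round(1),s['ft_force'].round(1))
for n in("scene","top"):
    a=r.snapshot(n)
    if n=="scene":cv2.imwrite(sys.argv[1],a["img"])
    P=cloud(a);k=((P[...,2]>137)&(P[...,2]<147));q=P[k][:,:2]-[533,47];rr=np.hypot(*q.T);q=q[(rr>100)&(rr<226)]
    if len(q)>50:
        c=(np.percentile(q,1,0)+np.percentile(q,99,0))/2+[533,47];f=q.mean(0)
        print(n,len(q),"c",c.round(1),"ang",np.degrees(np.arctan2(c[1]-47,c[0]-533)).round(1),np.degrees(np.arctan2(f[1],f[0])).round(1))
E
python3 lens.py pics/s4.png
```

```text
12.35 [639.4 189.2 128.8] [-0.9  0.1  0.2]
scene 2448 c [680.4 129.2] ang 29.2 27.6
top 1052 c [677.3 108.5] ang 23.1 22.4
```

{"api": "send_rows", "payload": {
  "increments": [
    [-14.5,-11.7,0,0,0,0],
    [-13.2,-13.2,0,0,0,0],
    [-11.7,-14.5,0,0,0,0],
    [-10.1,-15.6,0,0,0,0],
    [-8.4,-16.6,0,0,0,0]
  ]
}}

```text
time: 13.08
tool_pos: [696.7, 115.6, 127.1]
tcp_rot: [-180.0, -0.0, 179.9]
ft_force: [0.5, 1.0, -0.1]
finger_gap: -0.1
grip_force: 0.3
```

{"api": "send_rows", "payload": {
  "increments": [
    [-6.7,-17.4,0,0,0,0],
    [-4.8,-18,0,0,0,0],
    [-2.9,-18.4,0,0,0,0],
    [-1,-18.6,0,0,0,0],
    [0,0,0,0,0,0]
  ]
}}

```text
time: 13.7
tool_pos: [711.5, 42.4, 127.4]
tcp_rot: [-180.0, 0.0, 179.8]
ft_force: [-0.3, 0.6, 0.6]
finger_gap: 0.0
grip_force: 0.0
```

```bash
python3 lens.py pics/s5.png
```

```text
13.7 [711.5  42.4 127.4] [-0.3  0.6  0.6]
scene 680 c [682.6 -16. ] ang -22.8 -24.0
top 938 c [670.8 -31.9] ang -29.8 -33.4
```

View pics/s5.png

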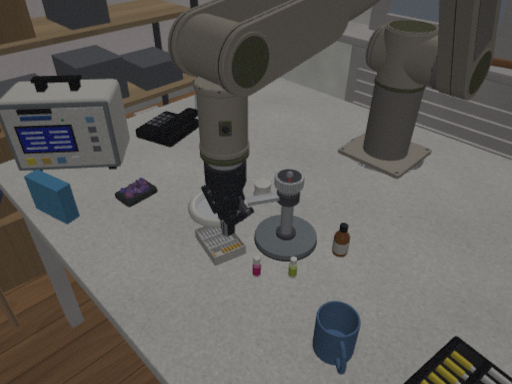

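The scene view shows the lens swung round to about (210,208), not yet quite over the carton at (220,241). I push about 10° further, back off and check.

{"api": "send_rows", "payload": {
  "increments": [
    [0.6,-8,0,0,0,0],
    [0.9,-8,0,0,0,0],
    [1.2,-8,0,0,0,0],
    [1.6,-8,0,0,0,0],
    [0,0,0,0,0,0]
  ]
}}

```text
time: 14.42
tool_pos: [707.0, 11.5, 127.3]
tcp_rot: [-180.0, -0.0, 179.9]
ft_force: [1.0, -0.4, 0.3]
finger_gap: 0.1
grip_force: 0.0
```

{"api": "send_rows", "payload": {
  "increments": [
    [-2,20,0,0,0,0],
    [0,50,0,0,0,0],
    [0,0,-50,0,0,0],
    [0,60,-50,0,0,0],
    [0,60,0,0,0,0]
  ]
}}

```text
time: 15.05
tool_pos: [711.7, 192.8, 223.9]
tcp_rot: [179.9, 0.5, 179.9]
ft_force: [0.5, 0.2, -0.8]
finger_gap: -0.0
grip_force: 0.0
```

{"api": "send_rows", "payload": {
  "increments": [
    [0,60,0,0,0,0],
    [0,0,0,0,0,0]
  ]
}}

```text
time: 15.3
tool_pos: [707.5, 257.9, 216.9]
tcp_rot: [179.9, -0.0, -179.6]
ft_force: [0.2, -1.1, -0.8]
finger_gap: -0.1
grip_force: 0.0
```

```bash
python3 lens.py pics/s6.png; python3 - <<'E'
from bench import r
from h import *
a=r.snapshot("top");cv2.imwrite("pics/t6.png",cv2.resize(a["img"][135:245,125:295],None,fx=4.7,fy=4.7))
b=a["img"].astype(int);k=(b[...,2]-np.maximum(b[...,1],b[...,0])>30);v,u=np.nonzero(k)
p=np.array([ray(a,x,y,185)[:2] for x,y in zip(u,v)]);q=p[np.hypot(*(p-[533,47]).T)<30]
if len(q):m=q.mean(0)-[533,47];print(np.degrees(np.arctan2(m[1],m[0])))
E
```

```text
15.3 [707.5 257.9 216.9] [ 0.2 -1.1 -0.8]
scene 1639 c [662.4 -49.9] ang -36.8 -36.2
top 1219 c [657.1 -53.9] ang -39.1 -39.0
35.40971117637584
```

View pics/t6.png

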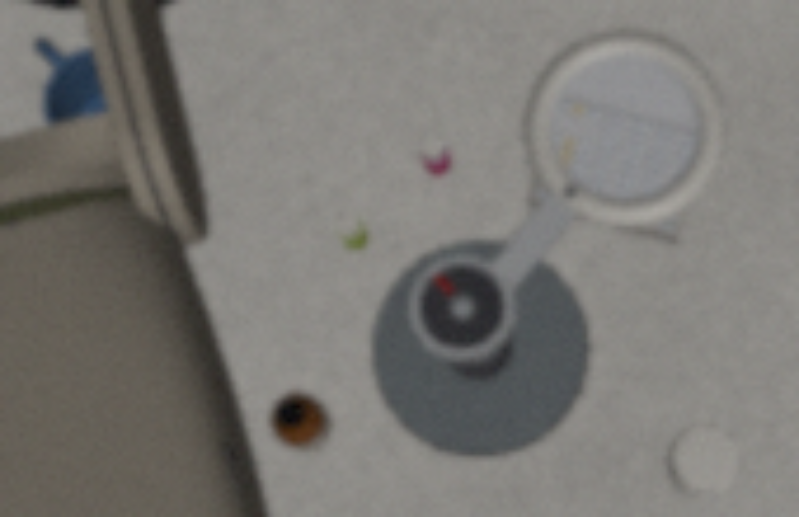

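The lens is at about (659,−52) and the carton centre at about (658,−50). The ring is unchanged and the arm is clear.

```bash
python3 -c "
from bench import r
print(r.hand_in())"
```

```text
the job is handed in; nothing more can be done
None
```

I handed the job in at about 15 s; no verdict came back. By camera, the ring is about two full turns loose, the lens is within a few mm of over the carton's centre, nothing else visibly moved, and the arm is clear.

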